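# Uncover the sample reader and load the blue-capped jar

## Task

The sample reader's round well is closed by a loose orange cover. Lift the cover off and lay it flat in the yellow tray, knob up, then stand the blue-capped sample jar upright on the floor of the open well.

Things in the scene. Friction and masses are not known exactly. Their poses are not given: they have to be found in the camera images.
- reader: Grey bench-top sample reader, fixed to the bench, 175 x 150 mm, with a square metal block (130 x 130 mm) on top whose flat upper face is 60 mm above the bench. In the middle of that face is a round well, 78 mm in diameter and 18 mm deep (its floor is 42 mm above the bench). Origin: on the well's axis, at bench height; z up; the side with the dark display is at -x.
- cover_knob (a point): Grip point on the loose cover: an orange disc 110 mm in diameter and 8 mm thick with an upright round black knob in its middle, 28 mm in diameter and 45 mm tall (53 mm from the disc's underside to the knob's top); 0.12 kg. This point lies on the knob's axis, 36 mm above the disc's underside and 17 mm below the knob's top. z up. At the start the cover lies over the reader's well.
- tray: Shallow yellow square tray, fixed to the bench, 190 x 190 mm outside, with walls 5 mm thick and 14 mm high and a flat floor 5 mm above the bench. Origin: its centre, at bench height; x and y along its sides, z up. It starts empty.
- blue_jar_center (a point): Centre of the sample jar with the blue cap: an upright closed round jar 90 mm tall, 46 mm in diameter (the cap, its top 16 mm, is flush with the body), 0.15 kg. This point lies on its axis, 45 mm above its base. z along its axis, up. Two jars alike but for a red and a white cap stand near it, at least 100 mm away between centres, and an amber bottle 160 mm tall stands farther off.

How it is judged (in metres and radians):
On the way:
1. the cover lies flat in the tray, knob up (horizontal distance between cover_knob and tray below 0.055 m and height (world z) of cover_knob between 0.035 and 0.046 m and angle between cover_knob's own z axis and vertical below 0.1 rad), for 0.2 s.
At the end, for the whole second after the job is handed in: The cover lies flat (within about 6 degrees) on the floor of the tray, knob up, its centre within 55 mm of the tray's centre; and the blue-capped jar stands upright (within about 7 degrees) on the floor of the reader's well, within 5 mm of its resting height and 20 mm of the well's axis (all of step 1 and horizontal distance between blue_jar_center and reader below 0.02 m and z of blue_jar_center in the frame of reader between 0.082 and 0.092 m and angle between blue_jar_center's own z axis and vertical below 0.12 rad); the robot touches nothing.
It also fails if it takes over 62 s, if anything falls off the work surface, if the arm or the gripper's body presses on something with over 40 N, if the wrist force passes 120 N, or if a joint passes its speed limit or range.

## Robot

A 7-joint arm with a two-finger parallel gripper is mounted at the origin on the work surface. World frame = base frame: x ahead of the robot, y to its left, z up, the work surface at z = 0. Lengths are in m, angles in degrees, forces in N, time in s.
With the tool pointing down it reaches from about 0.425 to 1.025 m from the base axis. Payload 3.6 kg.
Tool frame: the origin (TCP) lies on the centre line of the jaws, within the pads' length; the fingertips stand 25 mm ahead of it and the grasp point (between the pads) lies 6 mm ahead of it; x points along the fingers, z is the direction in which the jaws open and shut, and the axes are right-handed (so a half turn about x gives the same grasp; the last joint's range is limited). The gripper opens to 85 mm and grips with 20 to 120 N. Pads are 22 mm wide; open, the fingers measure 114 mm over their backs; the gripper's body (76 mm by 85 mm) begins 54 mm behind the grasp point. The pads swing forward as they close: fully open they stand 13 mm farther back than shut.
Start: joints at [64.028, 33.873, 2.773, 92.16, -1.908, 54.013, -1.931], TCP at [0.255, -0.679, 0.256] pointing down, gripper open.
Joint ranges: [-153.93, 153.93], [-27.13, 128.08], [-72.61, 78.16], [10.71, 143.7], [-87.88, 267.88], [4.46, 118.87], [-176.78, 176.78]. Speed limits (degrees/s): [147.25, 147.25, 180, 180, 180, 180, 180].

## Interface

Orientations are given as a 3x3 rotation matrix whose columns are the frame's x, y, z axes.
In Python, from cell import bot gives the robot as it stands. Calls block until the motion is done:
- bot.reach(position, orientation): joint-space move of the TCP to a pose.
- bot.move_l(position, frame=None, vel=0.15, stop_force=None): straight line of the TCP; frame=None keeps the orientation; vel is the mean speed in m/s. With stop_force (N) it stops when the force on the tool has changed by that much, and returns True; else False.
- bot.goto_joints(angles): joint-space move.
- bot.grip(opening, grasp_force=None): finger opening in m; grasp_force is the grip in N (None keeps the last); returns when the fingers have stopped.
- bot.sleep(seconds).
- bot.ik(position, orientation): joint angles nearest the present ones, or None.
- bot.get_image(name): name is "scene" or "top"; returns a dict with "img" (400x640x3 uint8, red, green, blue), "camera_matrix" (3x3 intrinsics, pixels), "T" (4x4, takes a point from camera to world coordinates). Camera axes: x right, y down, z forward; pixel columns grow to the right and rows downward; lengths in m; the calibration is good to about 2 mm. A picture is of the moment at which its call begins. There is no depth.
A pose or a line that the arm cannot do raises bot.MotionError and nothing moves.
- bot.finish_job(): hands the job in, once; it reports no verdict.
Trained networks look in the newest picture that a camera, given by its name, has taken for a name from the list of things; names that differ only in an ending like _2 or _b are one class to them, and where a whole thing is asked for, a point or a joint stands for the part that bears it (a point fixed in the world has none). Each returns a list of dicts, best first, with "conf" (0 to 1); they miss things now and then, are a little off and sometimes report something else, mostly with a low value. They report only what shows in the picture. A call takes as long as a camera call.
- bot.find_in(camera, name): "position" ([x, y, z] in m, in world coordinates, good to about 4 mm: the middle of the surface that is visible of it).
- bot.regions_of(camera, name): "mask" (400x640 bool, what is visible of it).
- bot.landmark_of(camera, name): "position" ([x, y, z] in m, in world coordinates, good to about 4 mm: a listed point, or the origin of a listed thing).
Readings, each from a call of its own:
- bot.read_time_s(): time.
- bot.read_joint_pos(): joint angles.
- bot.read_joint_vel(): joint speeds.
- bot.read_tau(): joint torques, N m.
- bot.read_position(): TCP position.
- bot.read_tool_rot(): TCP orientation.
- bot.read_force(): force on the tool from outside, world axes, zero at the start.
- bot.read_torque(): the same for the moment, N m.
- bot.read_finger_gap(): finger opening in m.
Only numpy, scipy, OpenCV 4.12 (cv2) and the standard library are available. Lean on these libraries where they do the work, as an engineer would, in place of code of your own. Each camera call takes 0.05 s, during which the arm holds its last target. There are 200 camera calls.

## Working session

There is one attempt and no reset: what is moved stays moved. The work goes in short steps, each a Python script; the robot and the scene stay as the last script left them, time stands still between calls to the robot, and variables do not carry over. Pictures are saved under pics/ and viewed, about 8 in all and at most 12, crops included, and the job is handed in when it is done.

```bash
mkdir -p pics; ls
python3 - <<'E'
from cell import bot
import cv2, numpy as np
ims=[]
for c in ("scene","top"):
    r=bot.get_image(c); cv2.imwrite(f"pics/{c}0.png",r["img"][:,:,::-1])
    print(c,np.round(r["T"],3).tolist(),np.round(r["camera_matrix"],1).tolist())
    for n in ("reader","cover_knob","tray","blue_jar_center"):
        for d in bot.landmark_of(c,n)[:2]: print(n,np.round(d["position"],3),round(d["conf"],2))
    d=bot.regions_of(c,"tray")
    if d:
        ys,xs=np.where(d[0]["mask"]); print("tray box",xs.min(),xs.max(),ys.min(),ys.max())
print(bot.read_time_s(),bot.read_tool_rot().round(2).tolist(), bot.read_finger_gap())
E
```

```text
pics
scene [[-0.718, 0.353, -0.6, 1.073], [0.696, 0.38, -0.61, 0.526], [0.012, -0.855, -0.518, 0.548], [0.0, 0.0, 0.0, 1.0]] [[368.9, 0.0, 314.9], [0.0, 368.9, 196.5], [0.0, 0.0, 1.0]]
reader [ 0.543  0.315 -0.   ] 0.78
cover_knob [0.543 0.316 0.098] 0.88
tray [ 0.552 -0.016 -0.002] 0.65
blue_jar_center [ 0.466 -0.236  0.044] 0.79
tray box 259 361 197 260
top [[0.018, -0.983, 0.18, 0.328], [-1.0, -0.018, -0.003, -0.014], [0.006, -0.18, -0.984, 1.199], [0.0, 0.0, 0.0, 1.0]] [[466.2, 0.0, 318.2], [0.0, 466.2, 199.1], [0.0, 0.0, 1.0]]
reader [ 0.542  0.317 -0.001] 0.72
cover_knob [0.544 0.32  0.097] 0.72
blue_jar_center [ 0.474 -0.235  0.051] 0.56
tray box 275 363 153 240
0.6 [[0.0, 0.94, 0.35], [-0.0, 0.35, -0.94], [-1.0, -0.0, 0.0]] 0.08563044479744754
```

View pics/scene0.png

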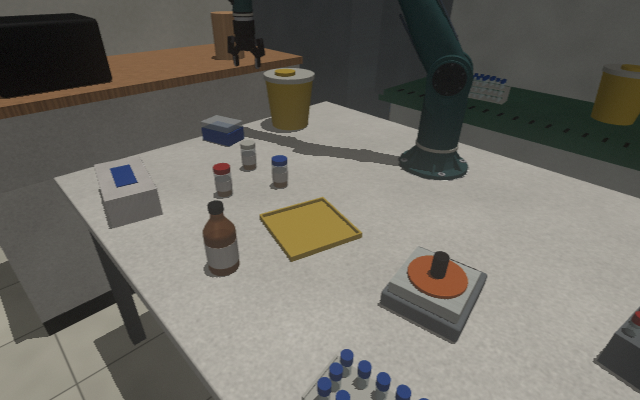

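View pics/top0.png

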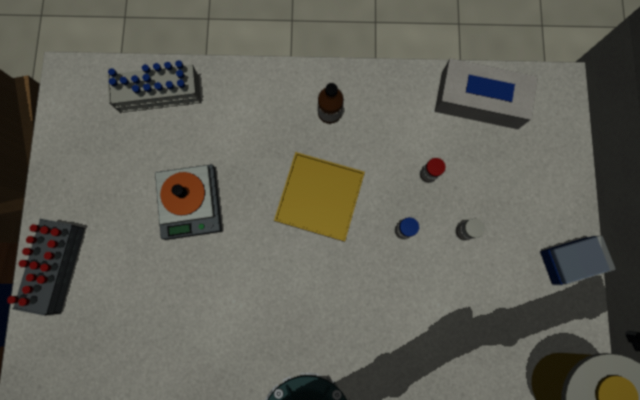

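The scene view shows the reader with its orange cover near (438,277), the tray at (310,227) and the blue jar at (280,172). In the top view the cover is at (182,193), the tray at (320,197) and the blue jar at (408,228). The network positions agree with both pictures. Next I'll refine them by colour.

```bash
cat > h.py <<'E'
from cell import bot
import numpy as np, cv2
def ray(r,uv,z):
    d=r["T"][:3,:3]@np.linalg.solve(r["camera_matrix"],[*uv,1.]); o=r["T"][:3,3]
    return o+d*(z-o[2])/d[2]
def blob(r,cond,near=None,rad=40):
    hsv=cv2.cvtColor(r["img"],cv2.COLOR_RGB2HSV); m=cond(hsv)
    if near is not None:
        Y,X=np.mgrid[:400,:640]; m&=np.hypot(X-near[0],Y-near[1])<rad
    ys,xs=np.where(m); return (xs.mean(),ys.mean()),len(xs)
def proj(r,p):
    q=r["camera_matrix"]@(np.linalg.inv(r["T"])@[*p,1.])[:3]; return q[:2]/q[2]
def R(deg):
    a=np.radians(deg); x=np.array([0,0,-1.]); z=np.array([np.cos(a),np.sin(a),0]); return np.c_[x,np.cross(z,x),z]
blue=lambda h:(h[...,0]>105)&(h[...,0]<130)&(h[...,1]>130)&(h[...,2]>50)
orange=lambda h:(h[...,0]>4)&(h[...,0]<16)&(h[...,1]>140)
yellow=lambda h:(h[...,0]>19)&(h[...,0]<32)&(h[...,1]>120)
E
python3 - <<'E'
from h import *
for c,pts in (("top",[(182,193),(320,197),(408,228)]),("scene",[(438,277),(310,227),(280,165)])):
    r=bot.get_image(c)
    for n,cond,p,z,rad in (("orange",orange,pts[0],.068,35),("tray",yellow,pts[1],.008,70),("cap",blue,pts[2],.086,16)):
        uv,k=blob(r,cond,p,rad); print(c,n,np.round(uv,1),k,ray(r,uv,z).round(4))
for k,(p,z) in {"knob":((.543,.317),.2),"kn":((.543,.317),.102),"jar":((.47,-.236),.06),"tray":((.55,-.015),.047)}.items():
    for a in range(-90,91,30):
        q=bot.ik([*p,z],R(a)); print(k,a,None if q is None else np.round(q))
E
```

```text
top orange [182.5 193.5] 1342 [0.5432 0.3176 0.068 ]
top tray [319.3 196.2] 5225 [ 0.554  -0.0204  0.008 ]
top cap [408.7 226.6] 262 [ 0.469  -0.2362  0.086 ]
scene orange [437.1 277.8] 1496 [0.5538 0.3239 0.068 ]
scene tray [308.5 227.6] 3598 [ 0.5631 -0.0138  0.008 ]
scene cap [278.9 158.4] 73 [ 0.4662 -0.2428  0.086 ]
knob -90 [ -25.   31.  -14.  107.   10.   43. -134.]
knob -60 [ -21.   32.  -20.  107.   15.   44. -108.]
knob -30 [-14.  33. -29. 107.  22.  45. -85.]
knob 0 [ -6.  37. -42. 106.  32.  50. -64.]
knob 30 [ -1.  40. -51. 106.  38.  53. -39.]
knob 60 [  2.  42. -57. 106.  43.  56. -13.]
knob 90 [  4.  43. -59. 106.  44.  57.  15.]
kn -90 [ -36.   38.    3.  111.   -4.   31. -121.]
kn -60 [ -30.   38.   -7.  110.    8.   32. -102.]
kn -30 [-23.  39. -16. 110.  19.  33. -82.]
kn 0 [-18.  40. -24. 110.  27.  36. -59.]
kn 30 [-14.  42. -30. 110.  33.  38. -35.]
kn 60 [-12.  42. -33. 109.  36.  39.  -7.]
kn 90 [-11.  43. -35. 109.  37.  40.  22.]
jar -90 [ 19.  38.   4. 125.  -9.  18. -60.]
jar -60 [ 22.  38.  -0. 124.   0.  18. -39.]
jar -30 [ 25.  38.  -5. 124.  10.  18. -18.]
jar 0 [ 29.  38. -10. 124.  19.  19.   3.]
jar 30 [ 33.  39. -15. 124.  27.  21.  25.]
jar 60 [ 36.  39. -19. 124.  34.  22.  49.]
jar 90 [ 39.  40. -24. 124.  39.  24.  73.]
tray -90 [ -7.  40.   5. 122. -10.  18. -83.]
tray -60 [ -3.  40.  -0. 122.   0.  18. -64.]
tray -30 [  1.  40.  -5. 121.  10.  19. -43.]
tray 0 [  5.  40. -11. 121.  20.  20. -23.]
tray 30 [  9.  41. -17. 121.  30.  22.  -2.]
tray 60 [ 14.  42. -23. 121.  39.  25.  20.]
tray 90 [ 19.  44. -32. 121.  48.  29.  41.]
```

Run:
```python
from h import *
k=np.array([.543,.3175]); o=R(-60)
bot.reach([*k,.27],o)
bot.grip(.06,40)
print(bot.move_l([*k,.125],stop_force=8), bot.move_l([*k,.102],vel=.05,stop_force=8), bot.read_position())
bot.grip(0,40); print("gap",bot.read_finger_gap(),bot.read_force().round(2))
bot.move_l([*k,.25],vel=.12)
print("gap",bot.read_finger_gap(),bot.read_force().round(2),bot.read_time_s())
s=bot.get_image("scene"); cv2.imwrite("pics/scene1.png",s["img"][:,:,::-1])
t=bot.get_image("top")
for c in("scene","top"):
    for n in("reader","cover_knob"):
        for d in bot.landmark_of(c,n)[:1]: print(c,n,np.round(d["position"],4),round(d["conf"],2))
cv2.imwrite("pics/top1.png",t["img"][:,:,::-1])
```

```text
False False [0.54285112 0.31746884 0.10167092]
gap 0.02714566433485749 [ 0.73 -0.62  1.38]
gap 0.0273128561159042 [ 0.13 -0.03 -0.83] 8.1833
scene reader [5.465e-01 3.126e-01 4.000e-04] 0.83
scene cover_knob [ 0.5518 -0.0185 -0.002 ] 0.74
top cover_knob [ 0.5566 -0.0171  0.0015] 0.52
```

View pics/scene1.png

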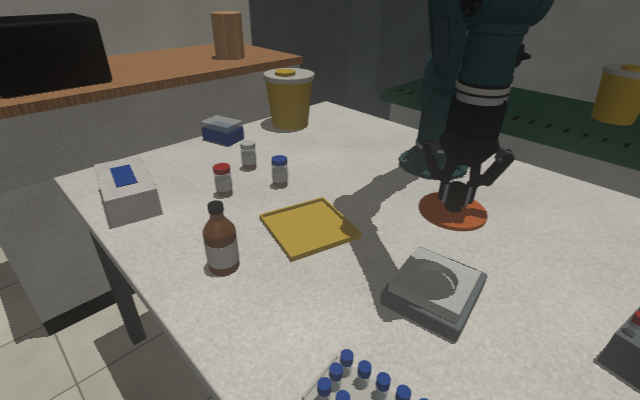

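The cover is held level at (453,210), and the open well shows at (437,277). Next is placing it in the tray.

Run:
```python
from h import *
k=np.array([.554,-.018])
bot.move_l([*k,.25],vel=.2)
bot.move_l([*k,.07],vel=.12)
print(bot.move_l([*k,.044],vel=.03,stop_force=4), bot.read_position().round(4))
bot.grip(.06); bot.move_l([*k,.2],vel=.15)
j=np.array([.468,-.237]); bot.reach([*j,.2],R(-60)); bot.grip(.075)
s=bot.get_image("scene"); cv2.imwrite("pics/scene2.png",s["img"][:,:,::-1])
t=bot.get_image("top"); cv2.imwrite("pics/top2.png",t["img"][:,:,::-1])
for c in("scene","top"):
    for n in("reader","cover_knob","tray","blue_jar_center"):
        for d in bot.landmark_of(c,n)[:1]: print(c,n,np.round(d["position"],4),round(d["conf"],2))
print(bot.read_time_s())
cv2.imwrite("pics/t2.png",np.hstack([cv2.resize(t["img"][140:250,130:240],None,fx=3.6,fy=3.6,interpolation=2),cv2.resize(s["img"][160:270,250:360],None,fx=3.6,fy=3.6,interpolation=2)])[:,:,::-1])
```

```text
True [ 0.5538 -0.018   0.0474]
scene cover_knob [ 0.551  -0.019   0.0415] 0.6
scene tray [ 5.495e-01 -1.800e-02 -4.000e-04] 0.56
scene blue_jar_center [ 0.4655 -0.2335  0.0456] 0.78
top reader [0.5425 0.3196 0.0012] 0.84
top cover_knob [ 0.5565 -0.019   0.0428] 0.59
top blue_jar_center [ 0.4746 -0.2304  0.0498] 0.6
15.9833
```

View pics/t2.png

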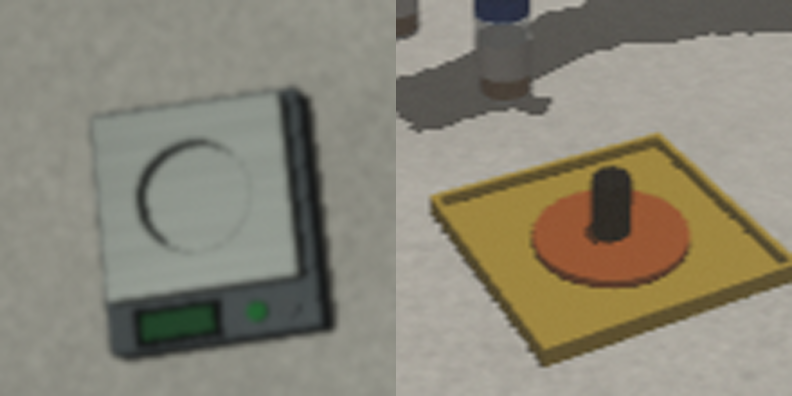

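The cover lies flat and knob up in the tray (right half of the crop). The well is clear, with its rim centre near top pixel (184.2,194.7).

Run:
```python
from h import *
t=bot.get_image("top"); w=ray(t,(184.2,194.7),.06)[:2]; print("well",w.round(4))
w=(w+[.5425,.3185])/2
j=np.array([.468,-.236])
print(bot.move_l([*j,.11],vel=.12,stop_force=8),bot.move_l([*j,.066],vel=.06,stop_force=6),bot.read_position().round(4))
bot.grip(0,40); print("gap",bot.read_finger_gap())
bot.move_l([*j,.25],vel=.12)
bot.move_l([*w,.25],vel=.2)
s=bot.get_image("scene"); print("gap",bot.read_finger_gap(),w)
bot.move_l([*w,.135],vel=.12)
t=bot.get_image("scene"); cv2.imwrite("pics/j3.png",np.hstack([cv2.resize(i["img"][120:320,350:530],None,fx=2.2,fy=2.2) for i in (s,t)])[:,:,::-1])
print(bot.read_time_s(),bot.read_force().round(2))
```

```text
well [0.5417 0.3155]
False False [ 0.4682 -0.236   0.066 ]
gap 0.04525142840282405
gap 0.0456150881369284 [0.54210048 0.31701127]
24.0167 [ 0.04  0.2  -1.24]
```

View pics/j3.png

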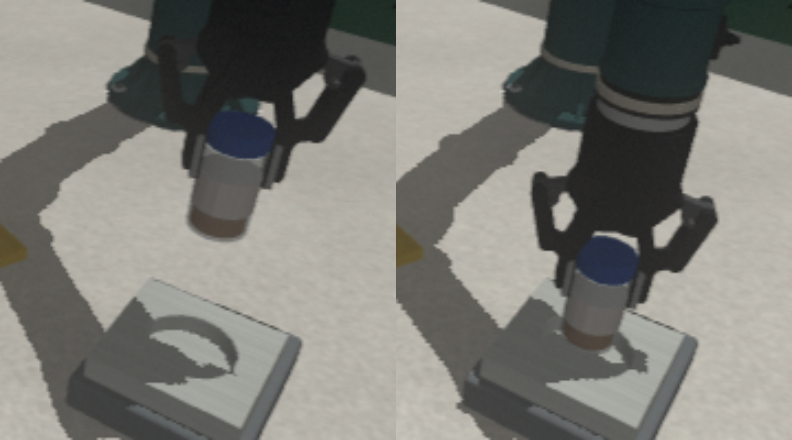

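The jar is held and lined up over the well. Its slight lean in the picture is perspective. I'll lower it now.

Run:
```python
from h import *
w=np.array([.5421,.317])
print(bot.move_l([*w,.104],vel=.03,stop_force=4), bot.read_position().round(4))
bot.grip(.075); bot.move_l([*w,.25],vel=.12)
bot.move_l([.5,.05,.3],vel=.25); bot.sleep(.3)
s=bot.get_image("scene"); t=bot.get_image("top")
for c in("scene","top"):
    for n in("reader","blue_jar_center","cover_knob","tray"):
        for d in bot.landmark_of(c,n)[:1]: print(c,n,np.round(d["position"],4),round(d["conf"],2))
uv,k=blob(t,blue,proj(t,[*w,.13]),20); print("cap top",ray(t,uv,.13).round(4),k)
a=cv2.resize(s["img"][180:340,250:500],None,fx=2.2,fy=2.2); b=cv2.resize(t["img"][140:250,130:240],None,fx=2.2,fy=2.2)
b=cv2.copyMakeBorder(b,0,a.shape[0]-b.shape[0],0,0,0)
cv2.imwrite("pics/f4.png",np.hstack([a,b])[:,:,::-1]); print(bot.read_time_s())
```

```text
True [0.542  0.3165 0.1083]
scene reader [ 0.5431  0.3169 -0.0041] 0.74
scene blue_jar_center [0.5384 0.3187 0.0893] 0.85
scene cover_knob [ 0.5542 -0.021   0.0412] 0.87
scene tray [ 0.548  -0.0175 -0.0013] 0.74
top reader [0.5449 0.3189 0.0013] 0.92
top blue_jar_center [0.5459 0.32   0.0895] 0.75
top cover_knob [ 0.5543 -0.016   0.0421] 0.59
cap top [0.5423 0.3155 0.13  ] 285
28.6167
```

View pics/f4.png

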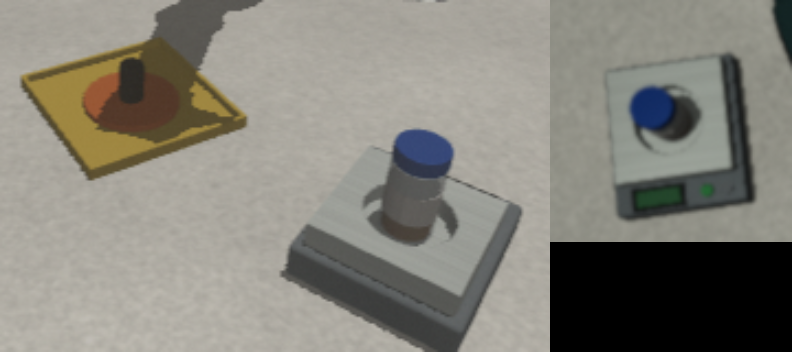

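The jar stands upright in the middle of the well, the cover lies flat in the tray, and the arm is clear of both.

```bash
python3 -c "
from cell import bot
bot.finish_job()"
```

```text
the job is handed in; nothing more can be done
```

The job is done and handed in at about 29 s of the 62 s allowed. I lifted the cover by its knob and laid it in the tray, then stood the blue-capped jar in the open well.

Last checks, with the arm retracted and touching nothing:
- **Cover:** it looks flat, knob up. Its grip point measured 0.041–0.042 m high and within about 7 mm of the tray's centre (limits 0.035–0.046 m and 55 mm).
- **Jar:** its centre measured about 0.089 m high (limits 0.082–0.092 m), and the descent stopped on contact at the expected height. It is within about 5 mm of the well's axis by the network. The top-camera colour check puts the cap within about 1.5 mm of where I aimed. It looks upright in the last picture.
- **Disagreements:** the networks' readings from the two cameras differed by a few millimetres (up to about 8 mm in x for the jar). The top camera didn't report the tray in the final check, so the tray's centre there comes from the scene camera alone. Right after lifting the cover, both cameras misreported its knob at the tray. The picture and finger gap showed it in the gripper.

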